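Feed a failed print into the bench granulator

ROBOT

A 7-joint arm with a two-finger parallel gripper is mounted at the origin on the work surface. World frame = base frame: x ahead of the robot, y to its left, z up, the work surface at z = 0. Lengths are in m, angles in rad, forces in N, time in s.
With the tool pointing down it reaches from about 0.425 to 0.925 m from the base axis. Payload 6.8 kg.
Tool frame: the origin (TCP) lies on the centre line of the jaws, within the pads' length; the fingertips stand 8 mm ahead of it and the grasp point (between the pads) lies 11 mm behind it (bot.tips_ahead is the distance from the TCP to the fingertips, in m); z points along the fingers, y is the line along which they close (so a half turn about z gives the same grasp; the last joint's range is limited). The gripper opens to 85 mm and grips with 20 to 120 N. Pads are 22 mm wide; open, the fingers measure 114 mm over their backs; the gripper's body (76 mm by 85 mm) begins 54 mm behind the grasp point. The pads swing forward as they close: fully open they stand 13 mm farther back than shut.
Start: joints at [1.097, 0.477, 0.022, 1.555, -0.011, 1.109, -0.083], TCP at [0.241, -0.63, 0.239] pointing down, gripper open.
Joint ranges: [-2.96, 2.96], [-0.34, 2.1], [-1.41, 1.46], [0.24, 2.44], [-1.37, 4.51], [0.17, 1.92], [-2.96, 2.96]. Speed limits (rad/s): [2.39, 2.39, 3.14, 3.14, 3.14, 3.14, 3.14].

INTERFACE

Orientations are given as a unit quaternion [w, x, y, z].
In Python, from station import bot gives the robot as it stands.
- The arm moves only by the tool send_rows, never from a script. Its argument "deltas" is text: rows parted by semicolons, each of 4 numbers parted by spaces: the shift along the tool's x, y, z in m, then the turn about the tool's z in degrees. In form: x y z spin; .... A call has 1 to 5 rows; each row is the pose to reach, as a shift and turn from the pose commanded when the call began, along the tool's axes at that moment; what a row does not reach only later rows make up. A row lasts 1/10 s, in which the tool goes at most 50 mm and 8.59 degrees, less where a joint would pass 70% of its speed; a pose out of reach is approached as far as the arm can. A call with a gripper value outside its range is refused whole. "claw" is the opening, from 0 (shut) to 1 (fully open), set as the call begins (left out, the last holds). The fingers move at their own pace and stop on an object; "force" is the grip in N (left out, the last holds). Time passes only in rows, so rows that repeat a pose let the fingers close. It gives the time, the measured TCP pose, the force, the opening and the grip force at its end, in the units of the state.
- bot.get_obs(): the state, without advancing time (a new reading comes with each control period).
- bot.read_camera(name): name is "scene" or "side" or "wrist"; returns a dict with "img" (420x560x3 uint8, red, green, blue), "depth" (420x560 float32, m along the optical axis (not along the pixel's ray), 0 where there is no reading), "fx", "fy", "cx", "cy" (pixels), "camera_from_world" (4x4, takes a point from world to camera coordinates). Camera axes: x right, y up, looking along -z (the intrinsics and any distortion apply to the point x, -y, -z); pixel columns grow to the right and rows downward; lengths in m; the calibration is good to about 2 mm. A picture is of the moment at which its call begins.
- bot.hand_in(): hands the job in; it is judged then, once.
Trained networks look in a picture, given as the dict that the camera call returned (one of the last four; its "shot" number tells which), for a name from the list of things; names that differ only in an ending like _2 or _b are one class to them, and where a whole thing is asked for, a point or a joint stands for the part that bears it (a point fixed in the world has none). Each returns a list of dicts, best first, with "confidence" (0 to 1); they miss things now and then, are a little off and sometimes report something else, mostly with a low value. They report only what shows in the picture. A call takes as long as a camera call. They do not tell look-alikes from the thing itself.
- bot.masks_of(picture, query): "mask" (420x560 bool, what is visible of it).
- bot.landmark_of(picture, query): "xyz" ([x, y, z] in m, in world coordinates, good to about 4 mm: a listed point, or the origin of a listed thing).
The state is a dict: "t": time; "q": joint angles; "joint_vel": joint speeds; "joint_torque": joint torques, N m; "eef_pos": TCP position; "tool_rot": TCP orientation; "contact_force": force on the tool from outside, world axes, zero at the start; "torque": the same for the moment, N m; "gripper_width": opening from 0.0 (shut) to 1.0 (fully open); "grasp_force": force on a finger pad.
Only numpy, scipy, OpenCV 4.12 (cv2) and the standard library are available. Lean on these libraries where they do the work, as an engineer would, in place of code of your own. Each camera call takes 0.05 s, during which the arm holds its last target. There are 200 camera calls.

TASK

Feed the failed print lying on the infeed tray into the switched-off granulator: with your fingertips push it lightly along the tray and through the hanging flap until it drops into the hopper, then withdraw so that the flap swings shut. Do not pinch the print or lift it off the tray, reach in no farther than just past the flap, and leave the tools and parts lying around the machine alone.

Things in the scene. Friction and masses are not known exactly. Their poses are not given: they have to be found in the camera images.
- granulator: Bench granulator for plastic scrap, fixed, 620 x 200 x 318 mm high. Origin on the counter straight below the middle of the flap's hinge; x = feeding direction (into the machine), z up. All sizes below are in this frame. Infeed tray (x below 0), throat closed by the flap (x = 0), clear hood over the hopper to x = 200 mm, then the drive housing, 200 mm high, to x = 400 mm.
- tray_end (a point): Middle of the infeed tray's open outer end, at tray height (granulator x = -220 mm, y = 0, z = 160 mm). The flat aluminium tray runs level from here to the sill, 140 mm wide between two side cheeks, 4 mm thick, that rise 25 mm above it. Open from above up to the machine's front at x = -12 mm.
- sill (a point): Middle of the tray's inner edge (granulator x = 20 mm, z = 160 mm), 20 mm past the hinge. Behind it a steep slide (57 degrees) drops into the closed hopper, whose bottom, the cutter rotor (x = 60 to 185 mm), is at z = 74 mm. A print pushed past the sill tips and slides down by itself.
- hinge (a point): Middle of the flap's level hinge, along the machine's y (granulator x = 0, z = 270 mm). The throat below is 140 mm wide; above it a lintel, x = -12 to -4 mm, lower edge at z = 280 mm, and the hood up to z = 318 mm. Fingers leaning 35 to 45 degrees along the feeding direction reach in under it; upright ones bring the hand against the hood.
- flap (a joint): Angle of the aluminium flap (136 mm wide, 106 mm long, 3 mm thick, about 60 g) hanging from the hinge. 0 = shut, lower edge 4 mm above the tray; grows as the lower edge swings inward (+x), up to 1.3 rad. Swings only inward, no latch or spring, opens with well under 1 N and falls shut by its own weight within a second.
- flap_edge (a point): Middle of the flap's lower edge; moves with the flap.
- print_center (a point): Centre of the failed print, half-way up: a stopped grey print of a small housing with a layer shift (upper 12 mm sit 4 mm sideways), 64 mm long (its x), 52 mm wide over the shift (its y), 28 mm high, about 60 g, closed, blunt ends. Lies flat on the infeed tray, its length roughly along the feeding direction (up to 0.45 rad askew). Two fingertips 25 to 30 mm apart push it straight; one turns it.
- cutters: Bystander: side cutters with black handles, 135 mm long, lying on the counter; origin at the middle, under the joint.
- bracket: Bystander: a good grey printed angle bracket, 50 x 40 x 56 mm, standing on the counter beside the tray; origin under its middle.
- spool: Bystander: filament spool, 188 mm diameter, 58 mm high, lying flat on the counter before the tray; origin under its middle.
There are look-alikes about, which are no part of the job. Leave any orange, pink or yellow look-alike of the part that bears print_center alone.

How it is judged:
On the way, in this order (a step that is already met when the one before it is completed fails the run):
1. the flap is pushed inward (over 0.3 rad) by the print at the mouth (value of joint flap above 0.3 rad and x of print_center in the frame of granulator above -0.04 m), for 0.1 s.
2. the print has dropped through into the hopper (x of print_center in the frame of granulator above 0.03 m and z of print_center in the frame of granulator below 0.135 m), for 0.2 s.
At the end, for the whole second after the job is handed in: The print lies at rest down in the hopper (its centre at least 25 mm below the tray's level, behind the sill) and the flap hangs shut (under 0.06 rad) (all of step 2 and x of print_center in the frame of granulator below 0.19 m and y of print_center in the frame of granulator between -0.075 and 0.075 m and linear speed of failed_print below 0.03 m/s and value of joint flap below 0.06 rad); the robot touches nothing.
It fails at once if the print is lifted (its centre rises more than 25 mm above where it lay on the tray) (z of print_center in the frame of granulator above 0.199 m).
It fails at once if the print is pinched or pressed hard (over 25 N from the fingers) (contact force between the fingers and failed_print above 25 N).
It fails at once if the fingers reach far into the machine (grasp point more than 80 mm past the flap's hinge, inside the throat) (x of the grasp point in the frame of granulator between 0.08 and 0.2 m and z of the grasp point in the frame of granulator below 0.28 m and y of the grasp point in the frame of granulator between -0.07 and 0.07 m).
It fails at once if a bystander is moved by more than 20 mm (distance of any of cutters, bracket, spool from where it was at the start of the episode above 0.02 m).
It also fails if it takes over 38 s, if anything falls off the work surface, if the arm or the gripper's body presses on something with over 40 N, if the wrist force passes 120 N, or if a joint passes its speed limit or range.

## Working session

There is one attempt and no reset: what is moved stays moved. The work goes in short steps, Python scripts to look and compute and a tool call to move; the robot and the scene stay as the last step left them, time stands still between calls to the robot, and variables do not carry over. Pictures are saved under pics/ and viewed, at most 10 in all, crops included, and the job is handed in when it is done.

Besides the shell and the picture viewer there is one more tool, called as name(argument=value, ...) on one line, values as JSON. send_rows: Moves the arm, as the interface text tells. Its arguments: {"type":"object","properties":{"deltas":{"type":"string"},"claw":{"type":"number"},"force":{"type":"number"}},"required":["deltas"]}

```bash
mkdir -p pics; cat > h.py <<'E'
import numpy as np, cv2
from station import bot
from scipy.spatial.transform import Rotation as R
def rot(q): return R.from_quat([q[1],q[2],q[3],q[0]]).as_matrix()
def world(p,mask):
    v,u=np.nonzero(mask&(p["depth"]>0)); d=p["depth"][v,u]
    c=np.c_[(u-p["cx"])/p["fx"]*d,-(v-p["cy"])/p["fy"]*d,-d,np.ones(len(d))]
    return (np.linalg.inv(p["camera_from_world"])@c.T).T[:,:3]
def save(n,im): cv2.imwrite("pics/"+n,im[:,:,::-1])
E
python3 - <<'E'
from h import *
ims=[]
for c in("scene","side"):
    p=bot.read_camera(c); save(c+".png",p["img"])
    for q in("granulator","tray_end","sill","hinge","print_center","cutters","bracket","spool"):
        print(c,q,[(np.round(l["xyz"],3).tolist(),round(l["confidence"],2)) for l in bot.landmark_of(p,q)])
o=bot.get_obs();print(o["t"],o["eef_pos"],o["tool_rot"],rot(o["tool_rot"]).round(3).tolist())
E
```

```text
scene granulator [([0.54, 0.021, 0.003], 0.66)]
scene tray_end [([0.586, -0.192, 0.16], 0.76), ([0.595, -0.369, 0.005], 0.7)]
scene sill [([0.536, 0.047, 0.163], 0.73)]
scene hinge [([0.539, 0.027, 0.268], 0.73)]
scene print_center [([0.316, -0.211, 0.012], 0.89), ([0.559, -0.061, 0.172], 0.8), ([0.822, 0.138, 0.016], 0.8)]
scene cutters [([0.716, 0.06, -0.002], 0.75)]
scene bracket [([0.737, -0.115, -0.004], 0.88)]
scene spool [([0.598, -0.368, 0.005], 0.64)]
side granulator [([0.599, -0.37, 0.001], 0.32)]
side tray_end [([0.583, -0.19, 0.161], 0.75)]
side sill []
side hinge [([0.536, 0.02, 0.271], 0.97), ([0.56, -0.058, 0.173], 0.64)]
side print_center [([0.559, -0.056, 0.173], 0.97), ([0.312, -0.208, 0.015], 0.87), ([0.395, -0.123, 0.014], 0.72)]
side cutters [([0.721, 0.058, -0.0], 0.8)]
side bracket [([0.719, 0.062, -0.005], 0.65), ([0.732, -0.118, 0.003], 0.5)]
side spool [([0.598, -0.37, 0.001], 0.83)]
0.9 [ 0.24145001 -0.63034554  0.23930693] [-4.93623922e-06  9.83327082e-01  1.81845677e-01  1.93288263e-05] [[0.934, 0.358, 0.0], [0.358, -0.934, 0.0], [0.0, -0.0, -1.0]]
```

View pics/scene.png

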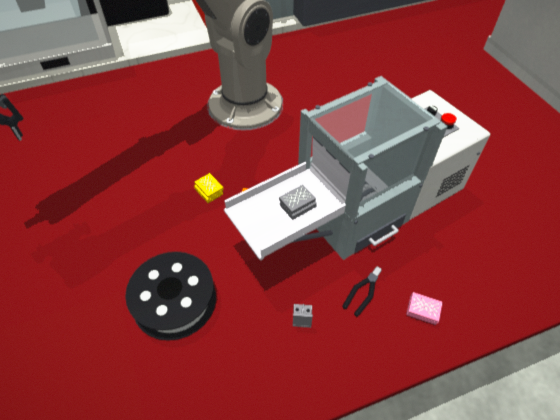

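View pics/side.png

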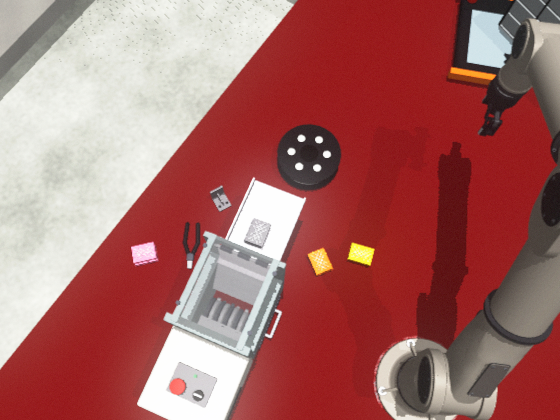

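The candidates in the scene picture are the grey print on the tray (297,201), yellow (208,188), orange (245,190) and pink (425,308). By the description it is the grey one on the tray.

The rows can't lean the tool. So I plan to turn the jaw line along the feed direction and push with the back of the opened front finger, which stands about 15 mm ahead of the hand's body.

```bash
cat >> h.py <<'E'
H=np.array([.5375,.0235]); d=np.array([-.047,.2145]); d/=np.linalg.norm(d); n=np.array([-d[1],d[0]])
def gran(P): P=np.atleast_2d(P); return np.c_[(P[:,:2]-H)@d,(P[:,:2]-H)@n,P[:,2]]
E
python3 - <<'E'
from h import *
print(bot.tips_ahead)
for c in("scene","side"):
    p=bot.read_camera(c)
    for m in bot.masks_of(p,"print_center"):
        g=gran(world(p,m["mask"])); md=np.median(g,0).round(3)
        if md[2]<.14: continue
        t=g[(g[:,2]>.180)&(g[:,2]<.2)]; r=cv2.minAreaRect((t[:,:2]*1000).astype(np.float32))
        print(c,m["confidence"],md,len(t),t[:,2].mean(),r,np.percentile(t,[1,99],axis=0).round(3).tolist())
    if c=="side": 
        save("crop.png",cv2.resize(p["img"][150:350,150:350],(600,600),interpolation=cv2.INTER_CUBIC))
        # tray surface
        g=gran(world(p,np.ones((420,560),bool))); t=g[(abs(g[:,2]-.16)<.006)&(g[:,0]<-.02)&(g[:,0]>-.25)&(abs(g[:,1])<.1)]
        print("tray",np.percentile(t,[1,50,99],axis=0).round(3).tolist(), cv2.minAreaRect((t[:,:2]*1000).astype(np.float32)))
        c_=g[(abs(g[:,2]-.185)<.004)&(g[:,0]<-.02)&(g[:,0]>-.21)&(abs(g[:,1])>.06)&(abs(g[:,1])<.09)]
        for s in(-1,1):
            k=c_[c_[:,1]*s>0]; print("cheek",len(k),np.polyfit(k[:,0],k[:,1],1) if len(k)>5 else "")
E
```

```text
0.008
scene 0.77 [-0.09  -0.015  0.186] 575 0.1866169201747753 ((-85.44088745117188, -5.5724334716796875), (66.29501342773438, 48.44873046875), 1.4025139808654785) [[-0.117, -0.029, 0.18], [-0.054, 0.018, 0.19]]
side 0.92 [-0.082 -0.005  0.188] 475 0.18816844679656028 ((-84.24235534667969, -6.268852233886719), (64.81877899169922, 50.65082931518555), 0.9455099105834961) [[-0.115, -0.029, 0.181], [-0.053, 0.019, 0.194]]
tray [[-0.22, -0.071, 0.155], [-0.144, 0.004, 0.16], [-0.045, 0.067, 0.165]] ((-132.85325622558594, 0.6082839965820312), (145.24864196777344, 181.177978515625), 89.47776794433594)
cheek 105 [-0.00875104 -0.07379166]
cheek 96 [-0.00783323  0.07020544]
```

View pics/crop.png

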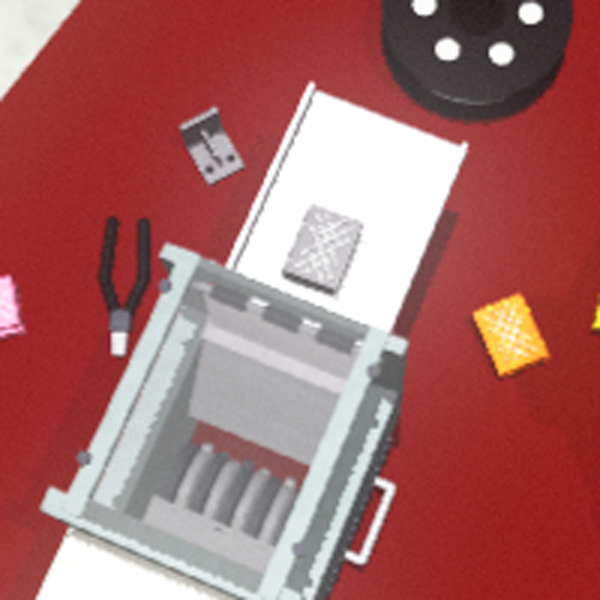

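The crop shows the grey print at (323,250) on the white tray. It is straight to within about 1°, with its centre at machine x ≈ -84, y ≈ -5 mm and its top at 188 mm, as it should be. I'm moving behind it now.

send_rows(deltas="0.04 -0.026 0 0; 0.08 -0.052 0 0; 0.12 -0.078 0 0; 0.16 -0.104 0 0; 0.2 -0.13 0 0", claw=1)

```text
t: 1.6
eef_pos: [0.3827, -0.4358, 0.2396]
tool_rot: [0.0, 0.983, 0.182, 0.0]
contact_force: [0.5, -0.4, 0.8]
gripper_width: 1.001
grasp_force: 0.0
```

send_rows(deltas="0.04 -0.026 0 0; 0.08 -0.052 0 0; 0.12 -0.078 0 0; 0.16 -0.104 0 0; 0.2 -0.13 0 0")

```text
t: 2.1
eef_pos: [0.5229, -0.2429, 0.2396]
tool_rot: [0.0, 0.983, 0.182, 0.0]
contact_force: [0.8, 0.3, 0.1]
gripper_width: 1.002
grasp_force: 0.0
```

send_rows(deltas="0.04 -0.026 0 3; 0.087 -0.056 0 6; 0.087 -0.056 0 8.5; 0.087 -0.056 0 8.5")

```text
t: 2.5
eef_pos: [0.5843, -0.1585, 0.2392]
tool_rot: [-0.0, 0.994, 0.111, 0.0]
contact_force: [-0.4, -1.4, 0.5]
gripper_width: 1.001
grasp_force: 0.0
```

```bash
python3 - <<'E'
from h import *
o=bot.get_obs();T=rot(o["tool_rot"]);print(gran(o["eef_pos"]),T.round(3).tolist(), T[:2,1]@d,T[:2,1]@n)
a=[bot.read_camera(c) for c in("scene","wrist")]
save("a1.png",np.hstack([cv2.resize(a[0]["img"][60:300,180:460],(420,360)),cv2.resize(a[1]["img"],(380,360))]))
g=gran(world(a[0],np.ones((420,560),bool)))
E
```

```text
[[-0.18782426 -0.00676143  0.23919945]] [[0.976, 0.22, 0.0], [0.22, -0.976, 0.001], [0.0, -0.001, -1.0]] -0.9999832298103005 -0.005761351679555227
```

View pics/a1.png

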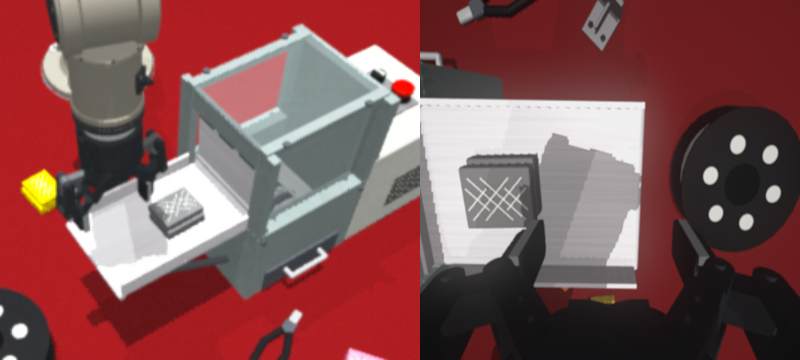

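The scene crop shows the hand behind the print at (177,212), which is clear of the front finger at (155,170). The wrist view agrees, with the print at (500,195). I'm descending slightly farther back.

send_rows(deltas="-0.001 0.008 0.01 0; -0.001 0.008 0.03 0; -0.001 0.008 0.05 0; -0.001 0.008 0.066 0; -0.001 0.008 0.066 0")

```text
t: 3.1
eef_pos: [0.5812, -0.1712, 0.1703]
tool_rot: [-0.0, 0.994, 0.107, -0.003]
contact_force: [0.2, -1.5, -1.0]
gripper_width: 0.999
grasp_force: 0.0
```

```bash
python3 - <<'E'
from h import *
o=bot.get_obs();print(gran(o["eef_pos"]),o["contact_force"])
a=bot.read_camera("scene"); save("a2.png",cv2.resize(a["img"][110:270,200:400],(800,640))[:600])
E
```

```text
[[-0.19952034 -0.00105025  0.17034193]] [ 0.22040798 -1.47914332 -1.00845638]
```

View pics/a2.png

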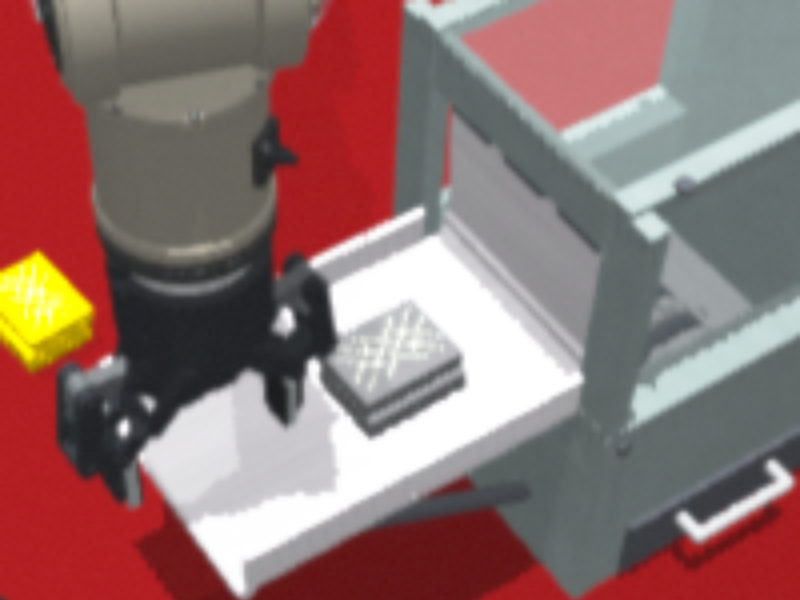

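The fingertip is behind the print, with the knuckle above its height. I'm starting to push.

send_rows(deltas="0.002 -0.008 0 0.5; 0.004 -0.018 0 0.5; 0.004 -0.028 0 0.5; 0.004 -0.038 0 0.5; 0.004 -0.048 0 0.5")

```text
t: 3.65
eef_pos: [0.5778, -0.1205, 0.1741]
tool_rot: [0.0, 0.995, 0.104, 0.001]
contact_force: [1.5, -2.6, 2.5]
gripper_width: 1.001
grasp_force: 1.4
```

```bash
cat >> h.py <<'E'
def stat():
    o=bot.get_obs();T=rot(o["tool_rot"]);print(o["t"],gran(o["eef_pos"]).round(4),"ydir",(T[:2,1]@d).round(3),(T[:2,1]@n).round(3),np.round(o["contact_force"],1))
    for c in("scene","side"):
        p=bot.read_camera(c)
        for q in("print_center","flap_edge"): print(c,q,[(gran(l["xyz"]).round(3).tolist(),round(l["confidence"],2)) for l in bot.landmark_of(p,q) if l["xyz"][2]>.05 and abs(l["xyz"][0]-.54)<.12])
        for m in bot.masks_of(p,"print_center"):
            g=gran(world(p,m["mask"])); t=g[(g[:,2]>.180)&(g[:,2]<.2)&(abs(g[:,1])<.09)]
            if len(t)>60: print(c,len(t),[np.round(v,1) for v in cv2.minAreaRect((t[:,:2]*1000).astype(np.float32))])
    return p
E
python3 -c "
from h import *
stat()"
```

```text
3.65 [[-0.1493 -0.0086  0.1741]] ydir -1.0 0.006 [ 1.5 -2.6  2.5]
scene print_center [([[-0.061, -0.004, 0.173]], 0.77)]
scene flap_edge [([[0.003, -0.001, 0.163]], 0.77)]
scene 429 [array([-65.2,  -5.4]), array([72.2, 48.4]), np.float64(0.7)]
side print_center [([[-0.058, -0.002, 0.174]], 0.65)]
side flap_edge []
side 360 [array([-64.1,  -4.9]), array([48.7, 53.4]), np.float64(89.6)]
```

send_rows(deltas="-0.002 -0.01 0.002 0; -0.003 -0.02 0.002 0; -0.003 -0.03 0.002 0; -0.003 -0.04 0.002 0; -0.003 -0.046 0.002 0")

```text
t: 4.55
eef_pos: [0.5648, -0.0752, 0.1714]
tool_rot: [-0.0, 0.994, 0.105, 0.0]
contact_force: [-0.3, 0.2, -0.2]
gripper_width: 1.0
grasp_force: 0.1
```

```bash
python3 -c "
from h import *
p=stat(); a=bot.read_camera('scene')
save('a3.png',cv2.resize(a['img'][90:270,220:460],(800,600)))"
```

```text
4.55 [[-0.1022 -0.0056  0.1714]] ydir -1.0 0.005 [-0.3  0.2 -0.2]
scene print_center [([[-0.013, -0.003, 0.17]], 0.87), ([[0.022, -0.005, 0.163]], 0.54)]
scene flap_edge [([[0.024, -0.004, 0.168]], 0.78), ([[0.002, -0.001, 0.268]], 0.18)]
scene 358 [array([-13.7,  -5.8]), array([45.1, 62.3]), np.float64(89.2)]
side print_center []
side flap_edge []
```

View pics/a3.png

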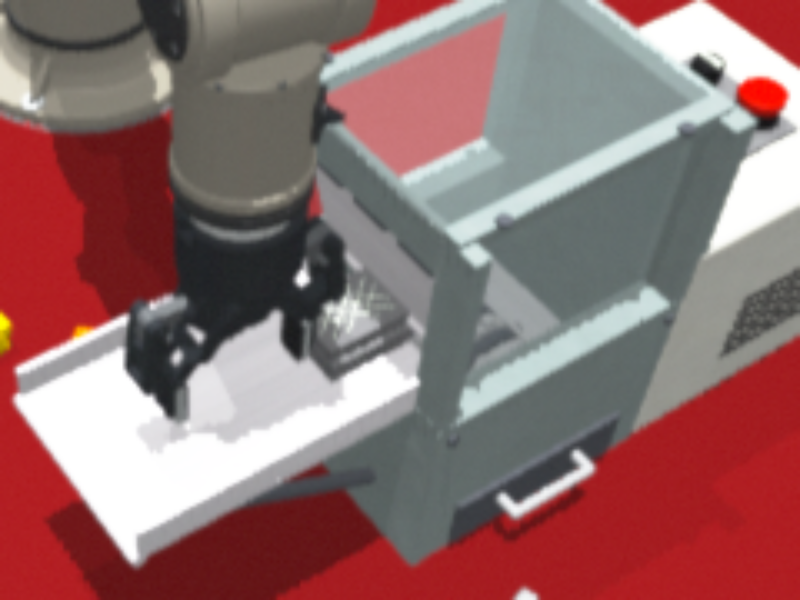

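send_rows(deltas="0 -0.01 0 0; 0 -0.02 0 0; 0 -0.03 0 0")

```text
t: 5.3
eef_pos: [0.5586, -0.0491, 0.1709]
tool_rot: [0.001, 0.995, 0.104, -0.0]
contact_force: [1.6, -5.8, 0.1]
gripper_width: 0.999
grasp_force: 0.5
```

send_rows(deltas="0 -0.005 0 0; 0 -0.01 0 0")

```text
t: 5.5
eef_pos: [0.5567, -0.0434, 0.1708]
tool_rot: [0.003, 0.995, 0.102, -0.0]
contact_force: [6.2, -28.2, -5.1]
gripper_width: 1.002
grasp_force: 0.0
```

```bash
python3 -c "
from h import *
p=stat(); a=bot.read_camera('scene')
save('a4.png',np.hstack([cv2.resize(a['img'][90:270,240:460],(400,400)),cv2.resize(p['img'][170:350,150:350],(400,400))]))"
```

```text
5.5 [[-0.0695 -0.0044  0.1708]] ydir -1.0 0.011 [  6.2 -28.2  -5.1]
scene print_center [([[0.018, -0.0, 0.169]], 0.69)]
scene flap_edge []
scene 337 [array([ 22.1, -11.5]), array([72.4, 36.7]), np.float64(24.4)]
side print_center []
side flap_edge []
```

View pics/a4.png

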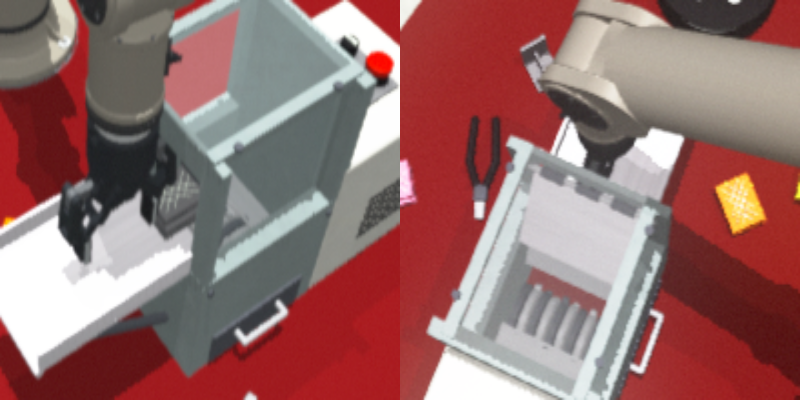

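```bash
python3 - <<'E'
from h import *
o=bot.get_obs();print(o["contact_force"],o["torque"],o["eef_pos"])
e=gran(o["eef_pos"])[0]
for c in("scene","side"):
    p=bot.read_camera(c); g=gran(world(p,np.ones((420,560),bool))); col=p["img"].reshape(-1,3)
    k=p["depth"].ravel()>0; sat=p["img"].max(2)[p["depth"]>0]
    rel=g-e
    for z in np.arange(.17,.46,.015):
        s=(abs(g[:,2]-z)<.0075)&(abs(rel[:,1])<.075)&(abs(rel[:,0])<.1)
        dark=s&(sat<70); 
        r=lambda m:(int(m.sum()),np.percentile(rel[m],[2,98],axis=0)[:,:2].round(3).tolist()) if m.sum()>5 else ''
        print(c,round(z,3),"dark",r(dark),"all",r(s))
E
```

```text
[  4.19818415 -16.74726296  -5.92292462] [-2.38841396 -0.5467112  -0.02297765] [ 0.55661302 -0.04356762  0.17072197]
scene 0.17 dark  all (472, [[-0.096, -0.071], [0.095, 0.075]])
scene 0.185 dark (38, [[-0.054, -0.011], [0.057, 0.007]]) all (607, [[-0.095, -0.071], [0.098, 0.074]])
scene 0.2 dark (60, [[-0.055, -0.011], [0.055, 0.008]]) all (100, [[-0.055, -0.073], [0.06, 0.008]])
scene 0.215 dark (47, [[-0.056, -0.013], [0.063, 0.006]]) all (82, [[-0.056, -0.073], [0.064, 0.007]])
scene 0.23 dark (196, [[-0.071, -0.016], [0.071, 0.009]]) all (266, [[-0.072, -0.071], [0.071, 0.009]])
scene 0.245 dark (240, [[-0.07, -0.018], [0.07, 0.01]]) all (271, [[-0.07, -0.071], [0.07, 0.012]])
scene 0.26 dark (235, [[-0.069, -0.02], [0.067, 0.008]]) all (272, [[-0.069, -0.073], [0.067, 0.01]])
scene 0.275 dark (150, [[-0.067, -0.018], [0.06, 0.008]]) all (352, [[-0.067, -0.072], [0.066, 0.011]])
scene 0.29 dark (96, [[-0.036, -0.037], [0.017, 0.006]]) all (264, [[-0.036, -0.072], [0.094, 0.006]])
scene 0.305 dark (207, [[-0.036, -0.038], [0.02, 0.011]]) all (373, [[-0.035, -0.07], [0.06, 0.008]
[... 1605 characters left out ...]
37, [[0.013, -0.01], [0.04, 0.035]]) all (1199, [[0.037, -0.072], [0.099, 0.072]])
side 0.335 dark (47, [[0.017, -0.014], [0.04, 0.033]]) all (49, [[0.017, -0.021], [0.04, 0.033]])
side 0.35 dark (20, [[0.023, -0.011], [0.042, 0.033]]) all (22, [[0.023, -0.022], [0.042, 0.032]])
side 0.365 dark (16, [[0.024, -0.016], [0.042, 0.031]]) all (57, [[0.026, -0.023], [0.042, 0.03]])
side 0.38 dark  all (42, [[0.027, -0.018], [0.041, 0.027]])
side 0.395 dark  all (38, [[0.033, -0.024], [0.041, 0.021]])
side 0.41 dark (6, [[0.036, -0.033], [0.04, -0.019]]) all (25, [[0.036, -0.035], [0.042, 0.014]])
side 0.425 dark  all 
side 0.44 dark  all 
side 0.455 dark  all (6, [[0.049, -0.017], [0.052, 0.023]])
```

send_rows(deltas="0 0.006 0 0; 0 0.012 0 0")

```text
t: 6.25
eef_pos: [0.5581, -0.0481, 0.1703]
tool_rot: [-0.001, 0.994, 0.105, -0.001]
contact_force: [-0.8, 3.1, -7.4]
gripper_width: 0.998
grasp_force: 0.0
```

The cloud shows it was the knuckle top at z ≈ 0.28, which just catches the lintel edge; the body itself is only 36 mm deep there. The open fingertips have height to spare, so I'm lowering the hand to pass under.

send_rows(deltas="0 0.01 0 0; 0 0.01 0.004 0; 0 0.01 0.007 0")

```text
t: 6.55
eef_pos: [0.5619, -0.0594, 0.1646]
tool_rot: [-0.0, 0.995, 0.104, 0.001]
contact_force: [0.3, 0.4, -0.6]
gripper_width: 0.999
grasp_force: 0.0
```

send_rows(deltas="0 0 0.002 0; 0 0 0.003 0; 0 0 0.003 0")

```text
t: 6.85
eef_pos: [0.5613, -0.0591, 0.1612]
tool_rot: [-0.0, 0.995, 0.104, -0.0]
contact_force: [-0.1, -0.2, -0.5]
gripper_width: 0.997
grasp_force: 0.0
```

```bash
python3 -c "
from h import *
stat()"
```

```text
6.85 [[-0.0858 -0.0056  0.1612]] ydir -1.0 0.007 [-0.1 -0.2 -0.5]
scene print_center [([[0.018, -0.002, 0.17]], 0.71)]
scene flap_edge [([[0.053, -0.001, 0.181]], 0.55)]
scene 375 [array([16.5, -2.1]), array([51.6, 59.4]), np.float64(88.3)]
side print_center []
side flap_edge []
```

send_rows(deltas="0 0 0.002 0; 0 -0.008 0.002 0; 0 -0.016 0.002 0; 0 -0.02 0.002 0")

```text
t: 7.65
eef_pos: [0.557, -0.0391, 0.1593]
tool_rot: [0.0, 0.995, 0.105, 0.0]
contact_force: [1.3, -5.1, -2.2]
gripper_width: 0.997
grasp_force: 0.0
```

send_rows(deltas="0 -0.004 0 0; 0 -0.007 0 0")

```text
t: 7.85
eef_pos: [0.555, -0.0364, 0.1583]
tool_rot: [0.002, 0.995, 0.103, -0.001]
contact_force: [1.9, -8.0, -8.0]
gripper_width: 1.002
grasp_force: 0.0
```

```bash
python3 -c "
from h import *
stat()"
```

```text
7.85 [[-0.0622 -0.0043  0.1583]] ydir -1.0 0.01 [ 1.9 -8.  -8. ]
scene print_center [([[0.056, -0.001, 0.127]], 0.7)]
scene flap_edge []
side print_center []
side flap_edge []
side 2300 [array([147.4,  -0. ]), array([507.8, 180. ]), np.float64(0.0)]
```

The print has tipped in: its centre reads x ≈ 56 mm, z ≈ 127 mm and falling. I'm withdrawing.

send_rows(deltas="0 0.01 0 0; 0 0.03 0 0; 0 0.06 -0.003 0; 0 0.09 -0.005 0; 0 0.12 -0.01 0")

```text
t: 8.75
eef_pos: [0.5817, -0.1509, 0.1703]
tool_rot: [-0.0, 0.995, 0.105, 0.001]
contact_force: [0.7, 0.1, -0.5]
gripper_width: 1.003
grasp_force: 0.0
```

send_rows(deltas="0 0.01 -0.04 0; 0 0.03 -0.08 0; 0 0.03 -0.1 0; 0 0.03 -0.1 0; 0 0.03 -0.1 0")

```text
t: 9.25
eef_pos: [0.5873, -0.1791, 0.27]
tool_rot: [-0.0, 0.995, 0.105, 0.001]
contact_force: [-0.2, 0.1, -1.0]
gripper_width: 0.997
grasp_force: 0.0
```

```bash
python3 -c "
from h import *
p=stat(); a=bot.read_camera('scene')
save('a5.png',np.hstack([cv2.resize(a['img'][60:270,220:460],(400,400)),cv2.resize(p['img'][170:350,150:350],(400,400))]))"
```

```text
9.25 [[-0.2086 -0.0053  0.27  ]] ydir -1.0 0.006 [-0.2  0.1 -1. ]
scene print_center []
scene flap_edge [([[0.005, -0.004, 0.165]], 0.71)]
side print_center []
side flap_edge []
```

View pics/a5.png

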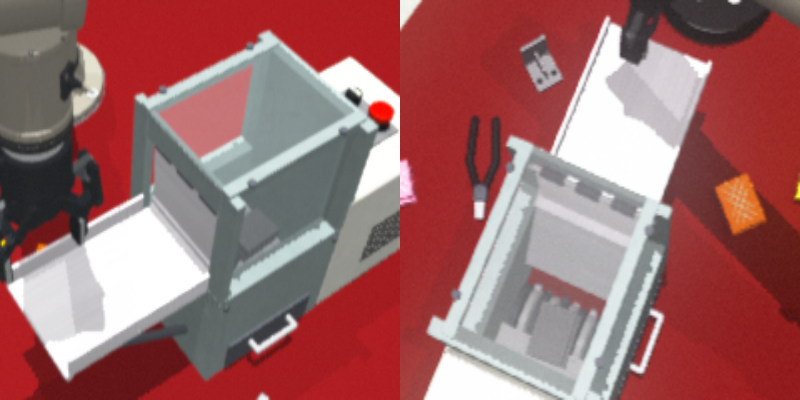

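The print lies down in the hopper at (555,330) in the right half. The flap hangs shut, the tray is empty, and the bystanders are where they were.

```bash
python3 -c "
from h import *
print(bot.hand_in())"
```

```text
the job is handed in; nothing more can be done
None
```

I handed the job in with the print down in the hopper, the flap shut and the hand withdrawn; the hand-in returned no verdict, and on the way the gripper's knuckle caught the lintel once, at 28 N (limit 40 N).

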